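# Shut down the carving station: knob to its off stop, then clamp thrown back

## Robot

A 7-joint arm with a two-finger parallel gripper is mounted at the origin on the work surface. World frame = base frame: x ahead of the robot, y to its left, z up, the work surface at z = 0. Lengths are in m, angles in degrees, forces in N, time in s.
With the tool pointing down it reaches from about 0.425 to 1.025 m from the base axis. Payload 9.4 kg.
Tool frame: the origin (TCP) lies at the very end of the fingers, on their centre line; the grasp point (between the pads) lies 19 mm behind it; z points along the fingers, y is the line along which they close (so a half turn about z gives the same grasp; the last joint's range is limited). The gripper opens to 85 mm and grips with 20 to 120 N. Pads are 22 mm wide; open, the fingers measure 114 mm over their backs; the gripper's body (76 mm by 85 mm) begins 54 mm behind the grasp point. The pads swing forward as they close: fully open they stand 13 mm farther back than shut.
Start: joints at [63.1, 34.337, -0.143, 91.639, 0.103, 54.024, -4.572], TCP at [0.278, -0.67, 0.231] pointing down, gripper open.
Joint ranges: [-147.43, 147.43], [-19.82, 112.94], [-74.19, 73.91], [6.32, 146.72], [-59.91, 239.91], [6.04, 106.73], [-150.56, 150.56]. Speed limits (degrees/s): [127.2, 127.2, 172.46, 172.46, 180, 180, 180].

## Interface

Orientations are given as a 3x3 rotation matrix whose columns are the frame's x, y, z axes.
In Python, from bench import r, capture, camera_info, search_frame gives the robot as it stands.
- The arm moves only by the shell command python3 -m inch 'ROWS'. ROWS is JSON, one flat list of numbers, 7 for each row, row after row: the opening, from -1 (shut) to 1 (fully open), then the shift along the world's x, y, z scaled (see below), then the turn, a rotation vector about the world's x, y, z scaled (see below). In form: [hand, dx, dy, dz, wx, wy, wz, hand, dx, dy, dz, wx, wy, wz, ...]. A call has 1 to 12 rows; each row shifts and turns the commanded pose from where the row before left it; what a row does not reach is not made up. The controller multiplies each number of a shift by 0.04 m and each number of a turn by 0.08 rad. A row lasts 1/10 s, in which the tool goes at most 50 mm and 8.59 degrees, less where a joint would pass 70% of its speed; a pose out of reach is approached as far as the arm can. A call with a number of a shift or a turn outside -1 to 1 is refused whole. A call with a gripper value outside its range is refused whole. The fingers move at their own pace and stop on an object; the grip force is fixed at half the most. Time passes only in rows, so rows that do not move let the fingers close. It gives the time, the measured TCP pose, the force, the opening and the grip force at its end, in the units of the state.
- r.sense(): the state, without advancing time (a new reading comes with each control period).
- capture(name): name is "side" or "top" or "wrist"; returns the picture (480x640x3 uint8, blue, green, red); there is no depth.
- camera_info(name): a dict with "K" (3x3 intrinsics, pixels), "origin" and "attitude" of the camera in the world. Camera axes: x right, y up, looking along -z (the intrinsics and any distortion apply to the point x, -y, -z); pixel columns grow to the right and rows downward; lengths in m; the calibration is good to about 2 mm. A picture is of the moment at which its call begins: read the wrist's pose just before it. camera_info takes no time and is no camera call; for the wrist camera it gives the pose at the moment of the call.
- r.close_job(): hands the job in; it is judged then, once.
Trained networks look in the newest picture that a camera, given by its name, has taken for a name from the list of things; names that differ only in an ending like _2 or _b are one class to them, and where a whole thing is asked for, a point or a joint stands for the part that bears it (a point fixed in the world has none). Each returns a list of dicts, best first, with "p" (0 to 1); they miss things now and then, are a little off and sometimes report something else, mostly with a low value. They report only what shows in the picture. A call takes as long as a camera call. They do not tell look-alikes from the thing itself.
- search_frame(label, camera): "location" ([column, row] in pixels, amid what is visible of it).
The state is a dict: "time": time; "joints": joint angles; "qd": joint speeds; "joint_torque": joint torques, N m; "eef_pos": TCP position; "ee_rot": TCP orientation; "force": force on the tool from outside, world axes, zero at the start; "torque": the same for the moment, N m; "width": finger opening in m; "grasp_force": force on a finger pad.
Only numpy, scipy, OpenCV 4.12 (cv2) and the standard library are available. Lean on these libraries where they do the work, as an engineer would, in place of code of your own. Each camera call takes 0.05 s, during which the arm holds its last target. There are 200 camera calls.

## Task

The carving demonstration is over. First work the carver's speed knob round anticlockwise by its orange stud until it rests against its off stop (at the red dot), without forcing it or leaning hard on the unit; only then throw the red clamp handle back over centre, away from the plaque, so that it stays lying fully back and the plaque is free. Leave the plaque in its nest and the mallet, chisel and jar where they are, with nothing knocked over.

Things in the scene. Friction and masses are not known exactly. Their poses are not given: they have to be found in the camera images.
- unit: Blue power unit of the carver, fixed to the table: a box 160 (x) x 170 (y) x 50 mm tilted 0.35 rad towards its -x, standing on its front lower edge and a rear stand. Origin on the table, about 75 mm behind the front edge; x to the rear, y left, z up. The knob sits mid-way on its grey top face, about 77 mm over the table, ringed by white scale dots, with a red dot at the off stop.
- speed_knob (a joint): Speed knob, rad. 0 = resting against the off stop (fully anticlockwise seen from above, stud beside the red dot); grows clockwise to 5.24. It is stiff (about 0.14 N m) and stays where it is left.
- knob_top (a point): Point on the knob's axis, on the flat top of its black disc (disc 90 mm across, 12 mm high, too wide to grip). z along the knob's axis away from the face (tilted 0.35 rad from vertical), x from the axis towards the stud; this frame turns with the knob. Anticlockwise is positive rotation about this z.
- stud_top (a point): Top centre of the orange stud, a round peg 14 to 16 mm thick that stands 26 mm out of the disc, its axis 34 mm from the knob's axis. Same axes as knob_top.
- fixture: Plywood carving board 250 (x) x 170 (y) x 15 mm, fixed to the table; origin at the centre of its underside; z up. The plaque's nest is on its -x part (fences 29 mm high over the table), the steel toggle clamp on its +x part.
- clamp (a joint): Toggle clamp, rad. 0 = rubber pad down on the plaque; grows as the pad lifts and the handle swings towards the fixture's +x; 1.4 = fully back against its stop. Its own weight holds it at either end; it balances over centre at about 0.7 and, let go past 1.0, falls fully back.
- clamp_hinge (a point): Hinge axis of the clamp, 55 mm above the table; axes as the fixture's. The hinge runs along y. At joint 0 the steel bar runs 105 mm from here towards -x (14 mm wide, 12 mm high), and the handle runs up, leaning 0.25 rad to +x; both turn together.
- handle_end (a point): Far end of the red handle, 110 mm from the hinge. The red grip is a round bar 20 mm thick that covers the outer 75 mm of the handle (from 35 to 110 mm from the hinge).
- plaque: Oak plaque 100 (x) x 120 (y) x 20 mm with a carved rosette, loose in the nest, under the clamp's pad; origin at the centre of its underside.
- mallet: Brown wooden carving mallet standing on its head, 72 mm across, 178 mm tall; origin at the centre of its foot.
- chisel: Carving chisel lying on the table in front of the unit, about 200 mm long along its x, handle 26 mm thick; origin on the table near its middle.
- jar: Glass jar with a yellow cap, 60 mm across, 75 mm tall, standing behind the unit; origin at the centre of its foot.
Things that resemble listed ones, but are neither listed nor needed, are in the scene too. Of the things that look like the mallet, the largest one is meant.

How it is judged (in metres and radians):
On the way, in this order (a step that is already met when the one before it is completed fails the run):
1. the speed knob rests against its off stop (within 0.06 rad) (value of joint speed_knob below 0.06 rad), for 0.3 s.
2. the toggle clamp has been thrown back (past 1.25 rad) (value of joint clamp above 1.25 rad), for 0.2 s.
At the end, for the whole second after the job is handed in: Knob within 0.06 rad of its off stop, clamp past 1.25 rad and at rest, plaque within 10 mm of where it began and flat in its nest, mallet, chisel and jar within 30 mm of where they began, mallet and jar upright (value of joint speed_knob below 0.06 rad and value of joint clamp above 1.25 rad and velocity of joint clamp below 0.1 rad/s and distance of plaque from where it was at the start of the episode below 0.01 m and angle between plaque's own z axis and vertical below 0.05 rad and linear speed of plaque below 0.02 m/s and distance of each of mallet, chisel, jar from where it was at the start of the episode below 0.03 m and angle between each of mallet, jar's own z axis and vertical below 0.2 rad); the robot touches nothing.
It fails at once if the knob or the unit is forced (pushed with more than 40 N) (contact force between anything else and unit above 40 N).
It fails at once if the plaque is dragged out of place (over 15 mm) (distance of plaque from where it was at the start of the episode above 0.015 m).
It fails at once if the mallet or the jar is knocked over (angle between any of mallet, jar's own z axis and vertical above 0.6 rad).
It also fails if it takes over 67 s, if anything falls off the work surface, if the arm or the gripper's body presses on something with over 40 N, if the wrist force passes 120 N, or if a joint passes its speed limit or range.

## Working session

There is one attempt and no reset: what is moved stays moved. The work goes in short steps, Python scripts to look and compute and a shell command to move; the robot and the scene stay as the last step left them, time stands still between calls to the robot, and variables do not carry over. Pictures are saved under pics/ and viewed, at most 10 in all, crops included, and the job is handed in when it is done.

```bash
mkdir -p pics; cat > h.py <<'E'
import numpy as np, cv2
from bench import r, capture, camera_info, search_frame
def P(ci):
    K=np.array(ci["K"]);R=np.array(ci["attitude"]);o=np.array(ci["origin"])
    return K,R,o
def ray(ci,uv):
    K,R,o=P(ci); d=np.linalg.solve(K,[uv[0],uv[1],1.]); d=R@(d*[1,-1,-1]); return o,d/np.linalg.norm(d)
def proj(ci,X):
    K,R,o=P(ci); c=R.T@(np.array(X)-o); p=K@(c*[1,-1,-1]); return p[:2]/p[2]
def onz(ci,uv,z):
    o,d=ray(ci,uv); return o+d*(z-o[2])/d[2]
def tri(rs):
    A=0;b=0
    for o,d in rs:
        M=np.eye(3)-np.outer(d,d);A=A+M;b=b+M@o
    x=np.linalg.solve(A,b); return x,[np.linalg.norm(np.cross(x-o,d)) for o,d in rs]
E
python3 - <<'E'
from h import *
np.set_printoptions(precision=3,suppress=True)
s=r.sense();print(s)
ims=[]
for c in ("side","top","wrist"):
    im=capture(c);ci=camera_info(c);cv2.imwrite(f"pics/{c}0.png",im);print(c,{k:v if isinstance(v,str) else np.array(v).tolist() for k,v in ci.items()})
    for l in ("stud_top","knob_top","handle_end","clamp_hinge","mallet","plaque","unit","fixture","jar","chisel"):
        print(l,[(np.round(d["location"]).tolist(),round(d["p"],2)) for d in search_frame(l,c)][:4])
E
```

```text
{'time': 0.0, 'joints': array([63.099, 34.385, -0.146, 91.681,  0.103, 54.023, -4.572]), 'qd': array([-0.045,  0.038, -0.064,  0.021, -0.062,  0.049,  0.07 ]), 'joint_torque': array([  0.   , -77.645,   1.565, -25.801,   0.012,   0.009,  -0.   ]), 'eef_pos': array([ 0.277, -0.669,  0.23 ]), 'ee_rot': array([[ 0.924,  0.383, -0.001],
       [ 0.383, -0.924,  0.001],
       [-0.   , -0.002, -1.   ]]), 'force': array([-0.167,  0.362,  0.109]), 'torque': array([-0.043, -0.   ,  0.017]), 'grasp_force': 0.0, 'width': 0.08540346729435032}
side {'K': [[552.9717448295683, 0.0, 323.5931823668131], [0.0, 552.9717448295683, 235.97433388397928], [0.0, 0.0, 1.0]], 'origin': [-0.04672312108004613, 0.7234455780088214, 1.1199979460875973], 'attitude': [[-0.7541583683643587, 0.5021974461544276, -0.4231345891108158], [-0.656584493133154, -0.5649476855595461, 0.4997308435127769], [0.011914646578369572, 0.6546998072833708, 0.7557950803888773]]}
stud_top [([291.0, 290.0], 0.95)]
knob_top [([294.0, 292.0], 0.82), ([369.0, 182.0], 0.25)]
handle_end [([368.0, 184.0], 0.86)]
clamp_hinge [([373.0, 193.0], 0.93
[... 898 characters left out ...]
], 0.58)]
plaque [([425.0, 261.0], 0.9)]
unit [([268.0, 249.0], 0.6)]
fixture [([427.0, 228.0], 0.89)]
jar [([266.0, 187.0], 0.63), ([423.0, 259.0], 0.32)]
chisel [([278.0, 305.0], 0.89)]
wrist {'K': [[416.03794136114897, 0.0, 313.4975649031364], [0.0, 416.03794136114897, 239.79573390170182], [0.0, 0.0, 1.0]], 'origin': [0.3424560400554044, -0.6428856765801223, 0.3738288281646614], 'attitude': [[0.3829326772524246, 0.886183669986479, 0.26084682812252646], [-0.9237762517858503, 0.3673605780113201, 0.10809089859776075], [-3.645234001082862e-05, -0.2823556423599167, 0.9593097987088129]]}
stud_top []
knob_top []
handle_end []
clamp_hinge []
mallet []
plaque []
unit []
fixture []
jar []
chisel []
```

```bash
python3 - <<'E'
import cv2,numpy as np
a=cv2.imread("pics/side0.png")[140:380,180:460]; b=cv2.imread("pics/top0.png")[150:350,210:490]
cv2.imwrite("pics/s1.png",cv2.resize(a,None,fx=2.5,fy=2.5,interpolation=2)[:600])
cv2.imwrite("pics/t1.png",cv2.resize(b,None,fx=2.8,fy=2.8,interpolation=2))
E
```

```text
(no output)
```

View pics/s1.png

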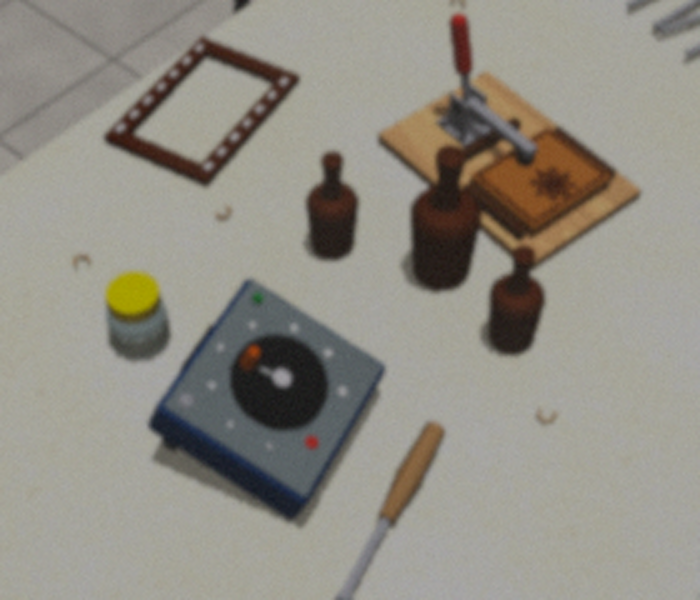

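View pics/t1.png

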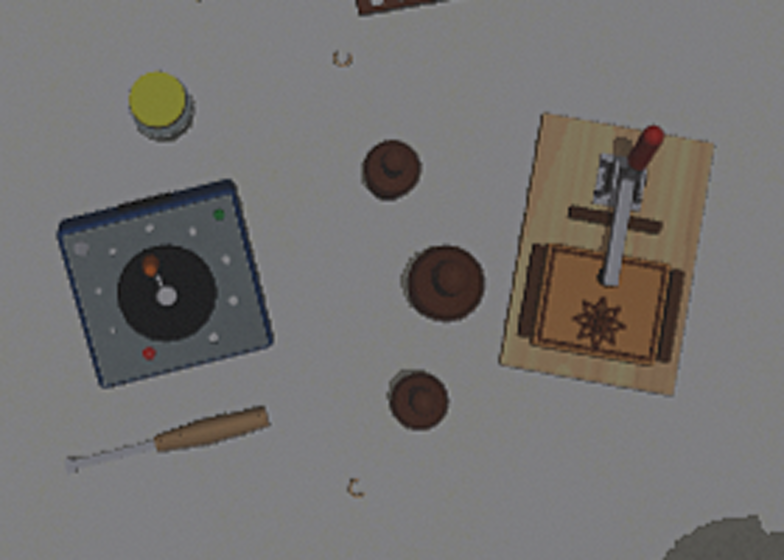

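The views agree. In the top crop the stud is at (151,265), pointing away from the red dot at (150,354), so it has about 165° to turn anticlockwise. The clamp is down, with the handle end at (652,135).

There are three mallet-like things at top (350,212), (369,251) and (360,293). The middle one is clearly the largest, so it's the mallet.

```bash
cat > m.py <<'E'
from h import *
np.set_printoptions(precision=4,suppress=True)
def blob(im,lo,hi,near,rad=25):
    hsv=cv2.cvtColor(im,cv2.COLOR_BGR2HSV)
    m=cv2.inRange(hsv,np.array(lo),np.array(hi))
    z=np.zeros_like(m);cv2.circle(z,tuple(int(v) for v in near),rad,255,-1);m&=z
    ys,xs=np.nonzero(m);return np.array([xs.mean(),ys.mean()]),len(xs),m
E
python3 - <<'E'
from m import *
S=cv2.imread("pics/side0.png");T=cv2.imread("pics/top0.png");cs,ct=camera_info("side"),camera_info("top")
# hand-read crop pixels -> full
s=lambda u,v:(180+u/2.5,140+v/2.5)
t=lambda u,v:(210+u/2.8,150+v/2.8)
for n,a,b in [("stud",s(252,352),t(151,264)),("hub",s(283,377),t(166,296)),("red",s(312,442),t(150,354)),("green",s(258,298),t(219,215)),
  ("grey corner",s(186,399),t(81,249)),("handle_end",s(459,18),t(654,132)),("bar tip",s(528,152),t(610,280)),("mallet top",s(451,153),t(450,275)),("mallet R side top",s(523,256),t(420,397)),("mallet L",s(332,160),t(393,162)),("jar cap",s(134,293),t(158,98)),
  ("fixt corner TL",s(380,138),t(542,114)),("fix TR",s(484,75),t(714,143)),("fix BR",s(639,192),t(675,395)),("fix BL",s(540,262),t(500,365))]:
    x,e=tri([ray(cs,a),ray(ct,b)]);print(n,x,np.array(e)*1000, np.linalg.norm(x[:2]))
for im,c,nr in((S,"side",(280,282)),(T,"top",(264,245))):
    u,n,_=blob(im,(3,120,60),(20,255,255),nr,15);print(c,"stud blob",u,n)
for im,c,nr in((S,"side",(305,317)),(T,"top",(263.6,276.4))):
    for lo,hi in(((0,120,60),(6,255,255)),((172,120,60),(180,255,255))):
        try:u,n,_=blob(im,lo,hi,nr,10);print(c,"red blob",u,n)
        except Exception as e: pass
E
```

```text
stud [0.502  0.222  0.1123] [0.3258 0.3258] 0.5489395348190707
hub [0.475  0.2104 0.0864] [0.2772 0.2772] 0.5194921377707143
red [0.4228 0.2278 0.0521] [1.2408 1.2408] 0.48025206521045494
green [0.5506 0.1628 0.094 ] [0.9817 0.9817] 0.5741504415464703
grey corner [0.5175 0.2891 0.0961] [1.3337 1.3337] 0.5927635809146413
handle_end [ 0.6237 -0.2282  0.1505] [0.2386 0.2386] 0.6641002032055556
bar tip [ 0.4994 -0.2069  0.0447] [1.7527 1.7527] 0.540544440401245
mallet top [ 0.4912 -0.045   0.172 ] [0.7859 0.7859] 0.4932199721463246
mallet R side top [ 0.3838 -0.0235  0.1222] [1.5097 1.5097] 0.3844908857604837
mallet L [0.5977 0.0046 0.1273] [1.1723 1.1723] 0.597702564135114
jar cap [0.663  0.2233 0.065 ] [0.0918 0.0918] 0.6996087310723157
fixt corner TL [ 0.6637 -0.1492  0.0003] [0.2185 0.2185] 0.6802789660219455
fix TR [ 0.6401 -0.3183 -0.0035] [2.4738 2.4738] 0.7148595274245855
fix BR [ 0.392  -0.2777  0.0004] [2.7616 2.7616] 0.48042490094694934
fix BL [ 0.4136 -0.1089  0.0139] [3.2626 3.2626] 0.42767228535554813
side stud blob [279.8596 282.1754] 57
top stud blob [263.1935 244.6129] 31
side red blob [304.3571 316.5   ] 14
side red blob [305. 318.] 1
top red blob [262.6154 275.6154] 13
top red blob [nan nan] 0m.py:7: RuntimeWarning: Mean of empty slice.
  ys,xs=np.nonzero(m);return np.array([xs.mean(),ys.mean()]),len(xs),m
  ret = ret.dtype.type(ret / rcount)
```

```bash
python3 -m inch '[1,0.6,0.9,0.2,0,0,0,1,0.6,0.9,0.2,0,0,0,1,0.6,0.9,0.2,0,0,0,1,0.6,0.9,0.2,0,0,0,1,0.6,0.9,0.2,0,0,0,1,0.6,0.9,0.2,0,0,0,1,0.6,0.9,0.2,0,0,0,1,0.6,0.9,0.2,0,0,0,1,0.6,0.9,0.2,0,0,0,1,0.6,0.9,0.2,0,0,0,1,0.6,0.9,0.2,0,0,0,1,0.6,0.9,0.2,0,0,0]'
python3 -m inch '[1,-0.3,0.9,0,0.09,-0.35,0,1,-0.3,0.9,0,0.09,-0.35,0,1,-0.3,0.9,0,0.09,-0.35,0,1,-0.3,0.9,0,0.09,-0.35,0,1,-0.3,0.9,0,0.09,-0.35,0,1,-0.3,0.9,0,0.09,-0.35,0,1,-0.3,0.9,0,0.09,-0.35,0,1,-0.3,0.9,0,0.09,-0.35,0,1,-0.3,0.9,0,0.09,-0.35,0,1,-0.3,0.9,0,0.09,-0.35,0,1,-0.3,0.9,0,0.09,-0.35,0,1,-0.3,0.9,0,0.09,-0.35,0]'
python3 - <<'E'
from m import *
s=r.sense();print(s['time'],s['joints'],s['eef_pos'],s['ee_rot'],s['force'])
E
```

```text
time: 2.85
eef_pos: [0.5663, -0.2362, 0.3279]
ee_rot: [[0.924, 0.383, 0.0], [0.383, -0.924, -0.0], [0.0, 0.0, -1.0]]
force: [0.9, -0.3, -0.9]
width: 0.0848
grasp_force: 0.0
time: 4.05
eef_pos: [0.4209, 0.1955, 0.3278]
ee_rot: [[0.866, 0.374, 0.331], [0.367, -0.926, 0.086], [0.339, 0.048, -0.94]]
force: [0.2, -0.6, -0.5]
width: 0.0857
grasp_force: 0.0
4.05 [ -16.9007    2.873   -21.2171  129.0891   17.4563   30.8932 -119.0918] [0.4209 0.1955 0.3278] [[ 0.866   0.3744  0.3315]
 [ 0.3675 -0.9261  0.0858]
 [ 0.3391  0.0475 -0.9396]] [ 0.1895 -0.555  -0.4887]
```

```bash
python3 - <<'E'
from m import *
import pickle
ci=camera_info("wrist");im=capture("wrist");cv2.imwrite("pics/w1.png",im);pickle.dump(ci,open("w1.pkl","wb"))
for l in("stud_top","knob_top"):print(l,search_frame(l,"wrist")[:2])
print(np.array(ci["origin"]))
for X in([.502,.222,.1123],[.475,.2104,.0864],[.4228,.2278,.0521]):print(proj(ci,X))
E
```

```text
stud_top []
knob_top [{'location': [306.2, 221.7], 'p': 0.75}]
[0.4344 0.2091 0.486 ]
[308.7002 190.2614]
[308.3642 225.2417]
[272.7559 268.4423]
```

View pics/w1.png

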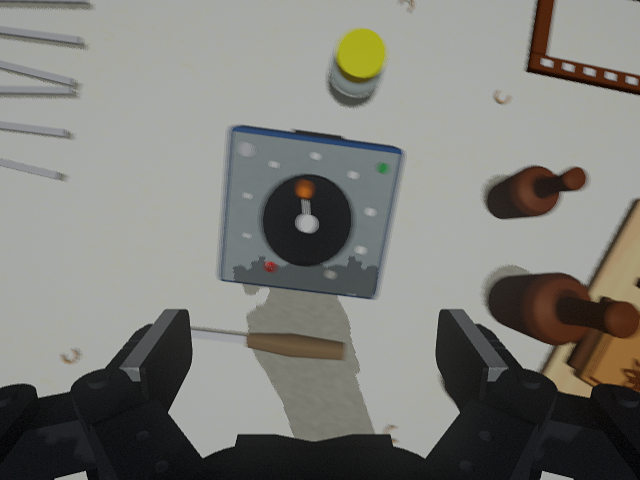

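```bash
python3 -m inch '[1,0,0.5,-0.3,0,0,0,1,0,0.5,-0.3,0,0,0,1,0,0.5,-0.3,0,0,0,1,0,0,0,0,0,0]'
python3 - <<'E'
from m import *
import pickle
ci=camera_info("wrist");im=capture("wrist");cv2.imwrite("pics/w2.png",im);pickle.dump(ci,open("w2.pkl","wb"))
for l in("stud_top","knob_top"):print(l,search_frame(l,"wrist")[:2])
E
```

```text
time: 4.6
eef_pos: [0.4217, 0.2552, 0.2901]
ee_rot: [[0.867, 0.376, 0.327], [0.37, -0.925, 0.085], [0.335, 0.048, -0.941]]
force: [-0.1, 0.2, -0.7]
width: 0.0857
grasp_force: 0.0
stud_top [{'location': [373.7, 243.5], 'p': 0.84}]
knob_top [{'location': [371.8, 240.5], 'p': 0.9}]
```

View pics/w2.png

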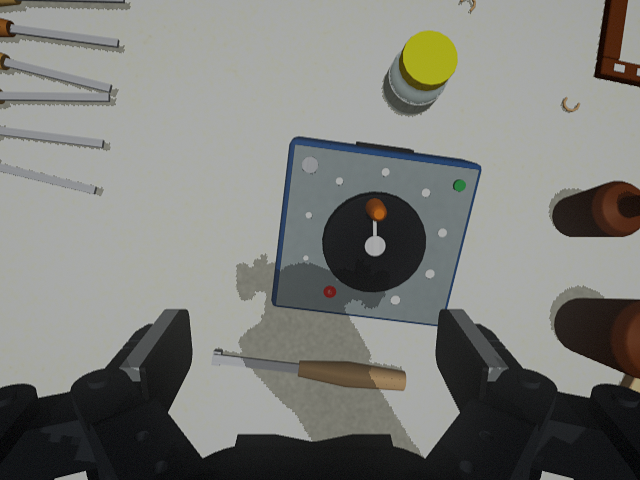

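In w2 the unit is clear: hub at (375,246), stud at (375,209), red dot at (330,292). Now I'll triangulate from all four views.

```bash
python3 - <<'E'
from m import *
import pickle
c1,c2=[pickle.load(open(f"w{i}.pkl","rb")) for i in(1,2)];cs,ct=camera_info("side"),camera_info("top")
I1,I2=cv2.imread("pics/w1.png"),cv2.imread("pics/w2.png")
b1,n1,_=blob(I1,(4,150,60),(22,255,255),(305,188),18);b2,n2,_=blob(I2,(4,150,60),(22,255,255),(376,209),20)
print("orange",b1,n1,b2,n2)
def white(I,near,rad):
    g=cv2.cvtColor(I,cv2.COLOR_BGR2GRAY);m=(g>150).astype(np.uint8);z=np.zeros_like(m);cv2.circle(z,near,rad,1,-1);y,x=np.nonzero(m*z);return np.array([x.mean(),y.mean()]),len(x)
h1,h2=white(I1,(307,225),12),white(I2,(375,246),12);print("hub",h1,h2);h1,h2=h1[0],h2[0]
def rd(I,near):
    m=(I[...,2].astype(int)-I[...,1]>70).astype(np.uint8);z=np.zeros_like(m);cv2.circle(z,near,10,1,-1);y,x=np.nonzero(m*z);return np.array([x.mean(),y.mean()])
r1,r2=rd(I1,(271,267)),rd(I2,(330,292));print("red",r1,r2)
pts={}
for n,L in dict(stud=[(c1,b1),(c2,b2),(cs,(279.86,282.18)),(ct,(263.2,244.6))],hub=[(c1,h1),(c2,h2),(cs,(293.2,290.8)),(ct,(269.3,255.7))],red=[(c1,r1),(c2,r2),(cs,(304.5,316.6)),(ct,(262.8,275.8))],
  green=[(c1,(383,168)),(c2,(459,185.5)),(cs,(283.2,259.2)),(ct,(288.2,226.8))],grey=[(c1,(247,149)),(c2,(310,165)),(cs,(254.4,299.6)),(ct,(238.9,238.9))]).items():
    x,e=tri([ray(*l) for l in L]);pts[n]=x;x2,_=tri([ray(*l) for l in L[:2]]);print(n,x,np.array(e)*1000,"wrist only",x2)
y=pts["grey"]-pts["green"];yaw=np.arctan2(-y[0],y[1]);ux=np.array([np.cos(yaw),np.sin(yaw),0]);uy=np.array([-np.sin(yaw),np.cos(yaw),0])
t=.35;e1=np.cos(t)*ux+np.sin(t)*np.array([0,0,1]);n=np.cross(e1,uy);print("yaw",np.degrees(yaw),"n",n)
for k in pts:
    d=pts[k]-pts["hub"];print(k,"in disc frame mm",np.array([d@e1,d@uy,d@n])*1000,"ang",np.degrees(np.arctan2(d@uy,d@e1)))
E
```

```text
orange [304.403  189.1343] 268 [375.9326 209.2303] 356
hub (array([306.4105, 222.9789]), 190) (array([374.6667, 245.2145]), 303)
red [269.8387 265.0323] [329.4815 291.4198]
stud [0.5018 0.2246 0.1107] [1.4447 1.5373 0.5271 0.4684] wrist only [0.4989 0.2253 0.1271]
hub [0.4757 0.2108 0.0872] [2.2454 1.9202 0.7999 1.1785] wrist only [0.4743 0.2128 0.1085]
red [0.424  0.2295 0.0547] [2.5537 1.9103 0.4462 0.8524] wrist only [0.4251 0.2304 0.082 ]
green [0.5512 0.1632 0.0957] [1.9848 1.9704 1.1471 1.8596] wrist only [0.5466 0.1668 0.1136]
grey [0.5179 0.2893 0.0972] [1.8667 1.6051 1.0102 1.8515] wrist only [0.5141 0.2867 0.1172]
yaw 14.757639984610792 n [-0.3316 -0.0873  0.9394]
stud in disc frame mm [35.0575  6.7488 12.2493] ang 10.896497389175423
hub in disc frame mm [0. 0. 0.] ang 0.0
red in disc frame mm [-53.7026  31.2623 -14.9974] ang 149.79473232722702
green in disc frame mm [ 60.055  -65.2624 -12.8337] ang -47.37945419951174
grey in disc frame mm [ 60.5552  65.1697 -11.4635] ang 47.10200478906088
```

```bash
cat >> m.py <<'E'
from scipy.spatial.transform import Rotation as Ro
yaw=np.radians(14.76);t=.35;ux=np.array([np.cos(yaw),np.sin(yaw),0]);uy=np.array([-np.sin(yaw),np.cos(yaw),0])
e1=np.cos(t)*ux+np.sin(t)*np.array([0,0,1.]);n=np.cross(e1,uy);hub=np.array([.4757,.2108,.0872])
def pose(psi,h,rad=.0345):
    p=np.radians(psi);ra=np.cos(p)*e1+np.sin(p)*uy
    return hub+rad*ra+h*n, np.column_stack([ra,np.cross(-n,ra),-n])
def delta(p,R,frm=None):
    s=r.sense();p0,R0=(s['eef_pos'],s['ee_rot']) if frm is None else frm
    d=(p-p0)/.04;w=Ro.from_matrix(R@np.array(R0).T).as_rotvec()/.08
    return d,w
E
python3 - <<'E'
from m import *
s=r.sense();print(s['eef_pos'],s['joints'])
A=pose(11,.055);print(A[0],delta(*A))
B=pose(11,.006);print(B[0],delta(*B,frm=A))
E
```

```text
[0.4219 0.2528 0.2913] [ -24.6511    8.6013  -21.9863  129.0739   28.8924   28.8676 -137.2442]
[0.4865 0.2205 0.1505] (array([ 1.6165, -0.809 , -3.5218]), array([-0.1878, -0.0967,  0.6881]))
[0.5028 0.2247 0.1044] (array([ 0.4062,  0.107 , -1.1507]), array([0., 0., 0.]))
```

```bash
python3 -m inch '[-0.15,0.32,-0.16,-0.7,-0.04,-0.02,0.14,-0.15,0.32,-0.16,-0.7,-0.04,-0.02,0.14,-0.15,0.32,-0.16,-0.7,-0.04,-0.02,0.14,-0.15,0.32,-0.16,-0.7,-0.04,-0.02,0.14,-0.15,0.32,-0.16,-0.7,-0.04,-0.02,0.14,-0.15,0,0,0,0,0,0,-0.15,0,0,0,0,0,0]'
python3 - <<'E'
from m import *
A=pose(11,.055);print(delta(*A));B=pose(11,.006);print("B",delta(*B));print(r.sense()['joints'])
ci=camera_info("wrist");im=capture("wrist");cv2.imwrite("pics/w3.png",im)
E
```

```text
time: 5.45
eef_pos: [0.4885, 0.2232, 0.1591]
ee_rot: [[0.846, 0.425, 0.322], [0.422, -0.903, 0.084], [0.326, 0.065, -0.943]]
force: [-0.2, 0.2, 0.3]
width: 0.0362
grasp_force: 0.0
(array([-0.0497, -0.0689, -0.2155]), array([ 0.0515, -0.1258, -0.0141]))
B (array([ 0.3565,  0.0381, -1.3662]), array([ 0.0515, -0.1258, -0.0141]))
[ -37.4434   23.6715    3.8271  134.3266   52.9974    6.1024 -150.3994]
```

View pics/w3.png

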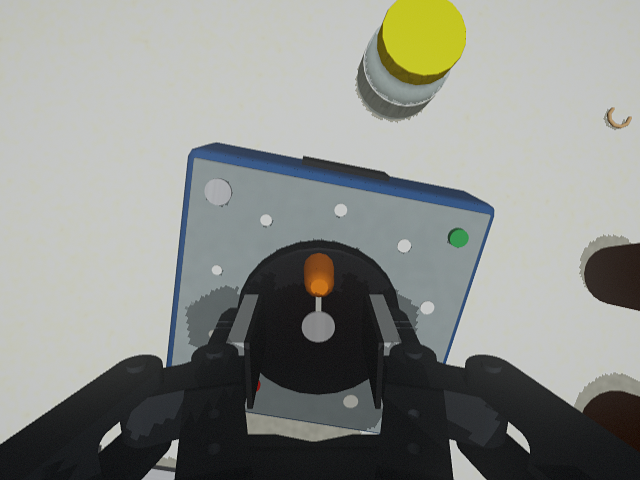

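The picture shows the stud at (319,272), midway between the fingers. However, j6 and j7 are at their limits, so I'll reduce the tool's tilt to 0.15 rad and use the looser cage.

```bash
cat >> m.py <<'E'
def pose(psi,h,tau=.15,rad=.034):
    p=np.radians(psi);ra=np.cos(p)*e1+np.sin(p)*uy;Z=np.array([0,0,1.])
    et=np.cos(tau)*ux+np.sin(tau)*Z;nt=np.cross(et,uy);rt=np.cos(p)*et+np.sin(p)*uy
    return hub+rad*ra+.018*n-(.018-h)*nt, np.column_stack([rt,np.cross(-nt,rt),-nt])
E
python3 -m inch '[-0.15,0,0,0.1,-0.07,0.25,0,-0.15,0,0,0.1,-0.07,0.25,0,-0.15,0,0,0,-0.07,0.25,0,-0.15,0,0,0,-0.07,0.25,0,-0.15,0,0,0,-0.07,0.25,0,-0.15,0,0,0,-0.07,0.25,0,-0.15,0,0,0,-0.07,0.25,0,-0.15,0,0,0,-0.07,0.25,0,-0.15,0,0,0,0,0,0]'
python3 - <<'E'
from m import *
for h in(.055,.007):
  for ps in (11,-3): print(h,ps,delta(*pose(ps,h)))
print(r.sense()['joints'])
E
```

```text
time: 6.4
eef_pos: [0.489, 0.2236, 0.1684]
ee_rot: [[0.885, 0.433, 0.169], [0.432, -0.901, 0.042], [0.171, 0.036, -0.985]]
force: [0.5, 0.1, 0.4]
width: 0.0363
grasp_force: 0.0
0.055 11 (array([ 0.1017, -0.0368, -0.4078]), array([-0.0502,  0.3131, -0.0176]))
0.055 -3 (array([ 0.1675, -0.2332, -0.4028]), array([ 0.4291,  0.4342, -3.0317]))
0.007 11 (array([ 0.2752,  0.0089, -1.5943]), array([-0.0502,  0.3131, -0.0176]))
0.007 -3 (array([ 0.3409, -0.1875, -1.5893]), array([ 0.4291,  0.4342, -3.0317]))
[ -15.3862   25.2351  -23.2198  125.7316   33.1997   25.0086 -129.5039]
```

```bash
python3 -m inch '[-0.15,0.1,-0.04,-0.2,-0.05,0.3,0,-0.15,0.025,0.006,-0.2,0,0,0,-0.15,0.025,0.006,-0.2,0,0,0,-0.15,0.025,0.006,-0.2,0,0,0,-0.15,0.025,0.006,-0.2,0,0,0,-0.15,0.025,0.006,-0.2,0,0,0,-0.15,0.025,0.006,-0.2,0,0,0,-0.15,0.025,0.006,-0.19,0,0,0,-0.15,0,0,0,0,0,0]'
python3 - <<'E'
from m import *
print(delta(*pose(11,.007)));s=r.sense();print(s['joints'],s['force'])
ci=camera_info("wrist");im=capture("wrist");cv2.imwrite("pics/w4.png",im)
print([proj(ci,pose(11,h,)[0]) for h in(0,.026)])
E
```

```text
time: 7.3
eef_pos: [0.499, 0.2236, 0.102]
ee_rot: [[0.889, 0.436, 0.142], [0.435, -0.9, 0.035], [0.143, 0.03, -0.989]]
force: [0.2, 0.3, -0.1]
width: 0.0363
grasp_force: 0.0
(array([0.0257, 0.0071, 0.0671]), array([ 0.0396, -0.0288, -0.0416]))
[ -19.8523   31.8871  -16.5733  126.6584   39.0612   18.3772 -134.2618] [ 0.2297  0.2977 -0.1038]
[array([314.3717, 303.2517]), array([314.6302, 337.6465])]
```

View pics/w4.png

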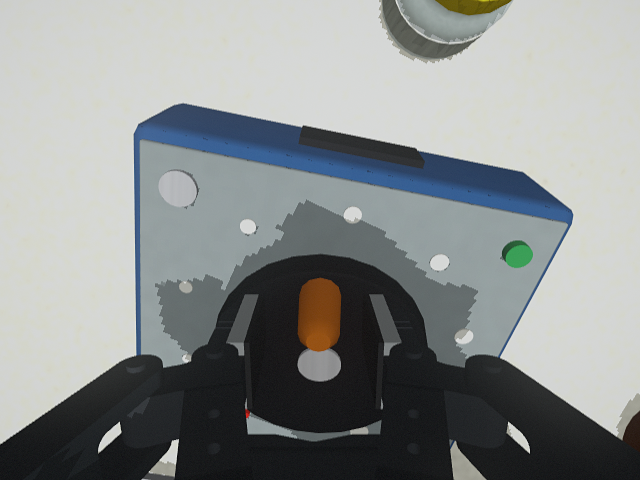

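The stud, with its top at (319,337), is between the fingers. Next I'll narrow the cage and start turning.

```bash
cat > plan.py <<'E'
import sys
from m import *
a,b,k=map(float,sys.argv[1:4]);h=float(sys.argv[4]) if len(sys.argv)>4 else .007
print("from measured to a:",*delta(*pose(a,h)))
q=np.linspace(a,b,int(k)+1);w=[]
for u,v in zip(q[:-1],q[1:]):
    d,w=delta(*pose(v,h),frm=pose(u,h));print(round(v),np.round(d,3))
print("w each",w)
E
python3 plan.py 11 59 12
```

```text
from measured to a: [0.0226 0.0057 0.0538] [ 0.037  -0.023  -0.0409]
15 [-0.027  0.053 -0.005]
19 [-0.03   0.051 -0.006]
23 [-0.033  0.048 -0.007]
27 [-0.036  0.046 -0.009]
31 [-0.039  0.043 -0.01 ]
35 [-0.042  0.04  -0.011]
39 [-0.045  0.037 -0.012]
43 [-0.047  0.034 -0.013]
47 [-0.049  0.031 -0.014]
51 [-0.051  0.027 -0.015]
55 [-0.052  0.023 -0.016]
59 [-0.053  0.019 -0.017]
w each [-0.1261 -0.0332  0.8629]
```

```bash
python3 -m inch '[-0.4,0.02,0,0.05,0,0,0,-0.4,0,0,0,0,0,0,-0.4,-0.027,0.053,-0.005,-0.126,-0.033,0.863,-0.4,-0.03,0.051,-0.006,-0.126,-0.033,0.863,-0.4,-0.033,0.048,-0.007,-0.126,-0.033,0.863,-0.4,-0.036,0.046,-0.009,-0.126,-0.033,0.863,-0.4,-0.039,0.043,-0.01,-0.126,-0.033,0.863,-0.4,-0.042,0.04,-0.011,-0.126,-0.033,0.863,-0.4,0,0,0,0,0,0]'
python3 - <<'E'
from m import *
print(delta(*pose(35,.007)));s=r.sense();print(s['joints'],s['force'],s['torque'],s['width'])
E
python3 plan.py 35 83 12
```

```text
time: 8.25
eef_pos: [0.4924, 0.234, 0.1038]
ee_rot: [[0.635, 0.759, 0.145], [0.763, -0.645, 0.035], [0.12, 0.089, -0.989]]
force: [1.0, -2.9, 3.2]
width: 0.0254
grasp_force: 1.9
(array([-0.0198,  0.029 , -0.0245]), array([ 0.0441,  0.0106, -0.0319]))
[ -17.1211   32.3203  -22.5552  126.609    46.2848   21.0617 -118.9362] [ 1.0449 -2.8575  3.2122] [-0.7701 -0.2924 -0.1707] 0.02543693882929383
from measured to a: [-0.0198  0.029  -0.0245] [ 0.0441  0.0106 -0.0319]
39 [-0.045  0.037 -0.012]
43 [-0.047  0.034 -0.013]
47 [-0.049  0.031 -0.014]
51 [-0.051  0.027 -0.015]
55 [-0.052  0.023 -0.016]
59 [-0.053  0.019 -0.017]
63 [-0.054  0.015 -0.018]
67 [-0.055  0.011 -0.018]
71 [-0.056  0.007 -0.019]
75 [-0.056  0.003 -0.019]
79 [-0.056 -0.001 -0.02 ]
83 [-0.056 -0.005 -0.02 ]
w each [-0.1261 -0.0332  0.8629]
```

```bash
python3 -m inch '[-0.4,-0.045,0.037,-0.012,-0.126,-0.033,0.863,-0.4,-0.047,0.034,-0.013,-0.126,-0.033,0.863,-0.4,-0.049,0.031,-0.014,-0.126,-0.033,0.863,-0.4,-0.051,0.027,-0.015,-0.126,-0.033,0.863,-0.4,-0.052,0.023,-0.016,-0.126,-0.033,0.863,-0.4,-0.053,0.019,-0.017,-0.126,-0.033,0.863,-0.4,-0.054,0.015,-0.018,-0.126,-0.033,0.863,-0.4,-0.055,0.011,-0.018,-0.126,-0.033,0.863]'
python3 - <<'E'
from m import *
print(delta(*pose(67,.007)));s=r.sense();print(s['joints'],s['force'],s['torque'],s['width'])
for c in("top","side"):
    im=capture(c)
    try: print(c,blob(im,(3,120,60),(20,255,255),(264,248) if c=="top" else (285,285),18)[:2])
    except Exception: pass
E
python3 plan.py 67 115 12 | tail -13
```

```text
time: 9.05
eef_pos: [0.4765, 0.2419, 0.0987]
ee_rot: [[0.137, 0.98, 0.147], [0.989, -0.144, 0.035], [0.055, 0.14, -0.989]]
force: [3.3, -4.1, 1.6]
width: 0.0256
grasp_force: 1.9
(array([-0.0264,  0.0287, -0.022 ]), array([ 0.0436,  0.0265, -0.0245]))
[-14.3696  33.4631 -29.1438 127.8786  55.4481  23.5355 -98.0462] [ 3.3156 -4.0884  1.6365] [-0.7692 -0.4955 -0.1428] 0.025648496692578654
top (array([nan, nan]), 0)
side (array([281.3333, 295.2292]), 48)
71 [-0.056  0.007 -0.019]
75 [-0.056  0.003 -0.019]
79 [-0.056 -0.001 -0.02 ]
83 [-0.056 -0.005 -0.02 ]
87 [-0.055 -0.009 -0.02 ]
91 [-0.054 -0.013 -0.02 ]
95 [-0.053 -0.017 -0.02 ]
99 [-0.052 -0.021 -0.02 ]
103 [-0.05  -0.025 -0.02 ]
107 [-0.048 -0.029 -0.02 ]
111 [-0.046 -0.032 -0.019]
115 [-0.044 -0.035 -0.019]
w each [-0.1261 -0.0332  0.8629]m.py:7: RuntimeWarning: Mean of empty slice.
  ys,xs=np.nonzero(m);return np.array([xs.mean(),ys.mean()]),len(xs),m
  ret = ret.dtype.type(ret / rcount)
```

```bash
python3 -m inch '[-0.4,-0.056,0.017,-0.019,-0.126,-0.033,0.863,-0.4,-0.056,0.013,-0.019,-0.126,-0.033,0.863,-0.4,-0.056,-0.001,-0.02,-0.126,-0.033,0.863,-0.4,-0.056,-0.005,-0.02,-0.126,-0.033,0.863,-0.4,-0.055,-0.009,-0.02,-0.126,-0.033,0.863,-0.4,-0.054,-0.013,-0.02,-0.126,-0.033,0.863,-0.4,-0.053,-0.017,-0.02,-0.126,-0.033,0.863,-0.4,-0.052,-0.021,-0.02,-0.126,-0.033,0.863,-0.4,-0.05,-0.025,-0.02,-0.126,-0.033,0.863,-0.4,-0.048,-0.029,-0.02,-0.126,-0.033,0.863]'
python3 - <<'E'
from m import *
print(delta(*pose(107,.007)));s=r.sense();print(s['joints'],s['force'],s['torque'],s['width'])
im=capture("side");cv2.imwrite("pics/s5.png",im);print(blob(im,(3,120,60),(20,255,255),(290,300),20)[:2]);ci=camera_info("side")
for ps in(60,80,90,100,110,120,150):p=np.radians(ps);print(ps,proj(ci,hub+.034*(np.cos(p)*e1+np.sin(p)*uy)+.015*n))
E
python3 plan.py 107 155 12 | tail -13
```

```text
time: 10.15
eef_pos: [0.4553, 0.2397, 0.0908]
ee_rot: [[-0.525, 0.838, 0.148], [0.85, 0.525, 0.038], [-0.046, 0.146, -0.988]]
force: [4.6, -0.8, 1.0]
width: 0.0258
grasp_force: 1.9
(array([-0.0317, -0.0243, -0.0254]), array([ 0.0051,  0.0419, -0.0233]))
[-10.8205  34.9861 -36.0531 130.4468  65.3147  26.063  -69.5212] [ 4.5592 -0.8017  1.02  ] [-0.1087 -0.8453 -0.0728] 0.025760625868029383
(array([289.4348, 300.9348]), 46)
60 [282.0865 293.2819]
80 [285.3916 297.3546]
90 [287.5104 298.9817]
100 [289.8536 300.2633]
110 [292.3464 301.1588]
120 [294.9094 301.6406]
150 [302.213  300.5361]
111 [-0.046 -0.032 -0.019]
115 [-0.044 -0.035 -0.019]
119 [-0.041 -0.039 -0.018]
123 [-0.038 -0.042 -0.017]
127 [-0.035 -0.045 -0.017]
131 [-0.032 -0.047 -0.016]
135 [-0.029 -0.05  -0.015]
139 [-0.026 -0.052 -0.014]
143 [-0.022 -0.054 -0.013]
147 [-0.019 -0.055 -0.012]
151 [-0.015 -0.056 -0.01 ]
155 [-0.011 -0.058 -0.009]
w each [-0.1261 -0.0332  0.8629]
```

```bash
python3 -m inch '[-0.4,-0.046,-0.032,-0.019,-0.126,-0.033,0.863,-0.4,-0.044,-0.035,-0.019,-0.126,-0.033,0.863,-0.4,-0.041,-0.039,-0.018,-0.126,-0.033,0.863,-0.4,-0.038,-0.042,-0.017,-0.126,-0.033,0.863,-0.4,-0.035,-0.045,-0.017,-0.126,-0.033,0.863,-0.4,-0.032,-0.047,-0.016,-0.126,-0.033,0.863,-0.4,-0.029,-0.05,-0.015,-0.126,-0.033,0.863,-0.4,-0.026,-0.052,-0.014,-0.126,-0.033,0.863,-0.4,-0.022,-0.054,-0.013,-0.126,-0.033,0.863]'
python3 - <<'E'
from m import *
print(delta(*pose(143,.007)));s=r.sense();print(s['joints'],s['force'],s['torque'],s['width'])
im=capture("side");print(blob(im,(3,120,60),(20,255,255),(298,300),20)[:2]);ci=camera_info("side")
for ps in(120,130,140,145,150,155):p=np.radians(ps);print(ps,proj(ci,hub+.034*(np.cos(p)*e1+np.sin(p)*uy)+.015*n))
E
python3 plan.py 143 163 5 | tail -6
```

```text
time: 11.1
eef_pos: [0.4425, 0.2248, 0.085]
ee_rot: [[-0.918, 0.369, 0.147], [0.379, 0.925, 0.041], [-0.121, 0.093, -0.988]]
force: [3.3, 2.3, 0.4]
width: 0.0253
grasp_force: 1.8
(array([-0.0263, -0.0476, -0.0258]), array([-0.0301,  0.0378, -0.0318]))
[ -6.9199  36.2366 -40.8602 132.8104  71.8143  27.9136 -39.8622] [3.2666 2.2741 0.4331] [ 0.51   -0.6589 -0.0117] 0.02533517055458941
(array([299.5   , 301.4167]), 12)
120 [294.9094 301.6406]
130 [297.4611 301.6949]
140 [299.9212 301.322 ]
145 [301.0927 300.9792]
150 [302.213  300.5361]
155 [303.2736 299.9963]
147 [-0.019 -0.055 -0.012]
151 [-0.015 -0.056 -0.01 ]
155 [-0.011 -0.058 -0.009]
159 [-0.007 -0.058 -0.008]
163 [-0.003 -0.059 -0.007]
w each [-0.1261 -0.0332  0.8629]
```

```bash
python3 -m inch '[-0.4,-0.019,-0.055,-0.012,-0.126,-0.033,0.863,-0.4,-0.015,-0.056,-0.01,-0.126,-0.033,0.863,-0.4,-0.011,-0.058,-0.009,-0.126,-0.033,0.863]'
python3 -m inch '[-0.4,-0.007,-0.058,-0.008,-0.126,-0.033,0.863]'
python3 - <<'E'
from m import *
print(delta(*pose(159,.007)));s=r.sense();print(s['force'],s['torque'],s['width'])
E
```

```text
time: 11.45
eef_pos: [0.4404, 0.2182, 0.0836]
ee_rot: [[-0.974, 0.171, 0.147], [0.178, 0.983, 0.041], [-0.137, 0.066, -0.988]]
force: [3.9, 3.6, -0.2]
width: 0.0259
grasp_force: 1.8
time: 11.55
eef_pos: [0.44, 0.2159, 0.0833]
ee_rot: [[-0.984, 0.102, 0.147], [0.109, 0.993, 0.042], [-0.141, 0.057, -0.988]]
force: [2.1, 3.6, -0.3]
width: 0.0257
grasp_force: 1.8
(array([-0.0159, -0.0512, -0.0227]), array([-0.0393,  0.0267, -0.0301]))
[ 2.1019  3.6409 -0.294 ] [ 0.7103 -0.4365  0.0678] 0.025747412941985445
```

```bash
for i in 1; do python3 -m inch '[-0.4,-0.003,-0.059,-0.007,-0.126,-0.033,0.863]'; python3 -m inch '[-0.4,0.002,-0.06,-0.006,-0.06,-0.016,0.43]'; python3 -m inch '[-0.4,0.004,-0.06,-0.004,-0.06,-0.016,0.43]';python3 -m inch '[-0.4,0.004,-0.06,-0.004,-0.06,-0.016,0.43]'; done | grep -E "pos|force"
python3 - <<'E'
from m import *
im=capture("side");cv2.imwrite("pics/s6.png",im);print(blob(im,(3,120,60),(20,255,255),(298,300),20)[:2])
im=capture("top");cv2.imwrite("pics/t6.png",im);print(r.sense()['torque'])
E
```

```text
eef_pos: [0.44, 0.2139, 0.083]
force: [5.0, 9.0, -0.9]
grasp_force: 4.4
eef_pos: [0.4405, 0.2135, 0.0832]
force: [4.6, 13.0, -2.9]
grasp_force: 6.3
eef_pos: [0.4409, 0.2131, 0.0833]
force: [5.5, 19.4, -6.9]
grasp_force: 8.7
eef_pos: [0.4414, 0.2128, 0.0834]
force: [6.5, 24.3, -10.5]
grasp_force: 11.2
(array([nan, nan]), 0)
[ 4.2231 -0.8829  0.5909]m.py:7: RuntimeWarning: Mean of empty slice.
  ys,xs=np.nonzero(m);return np.array([xs.mean(),ys.mean()]),len(xs),m
  ret = ret.dtype.type(ret / rcount)
```

The force has risen to 24 N with the position stalled, so the knob is at its stop. I'll relax the push and check.

```bash
python3 -m inch '[-0.4,-0.01,0.06,0.006,0,0,0,-0.4,-0.005,0.06,0.005,0,0,0,-0.4,0,0.06,0.005,0,0,0,-0.4,0,0.04,0.005,0,0,0,-0.4,0,0,0,0,0,0]'
python3 - <<'E'
from m import *
s=r.sense();print(s['eef_pos'],s['force'],s['torque'],s['width']);print(n/.04*.02)
for ps in(163,): print(delta(*pose(ps,.007)))
E
```

```text
time: 12.55
eef_pos: [0.4389, 0.2136, 0.0828]
ee_rot: [[-0.987, -0.07, 0.145], [-0.064, 0.997, 0.04], [-0.148, 0.03, -0.989]]
force: [0.7, 2.6, -0.0]
width: 0.0256
grasp_force: 1.2
[0.4389 0.2136 0.0828] [ 0.6502  2.5597 -0.0362] [0.4876 0.0465 0.0735] 0.02556570824824243
[-0.1658 -0.0437  0.4697]
(array([ 0.009 , -0.0542, -0.018 ]), array([ 0.1714,  0.061 , -1.3174]))
```

```bash
python3 -m inch '[-0.4,0,0.06,0,0,0,0,-0.4,0,0.04,0,0,0,0,-0.4,0,0,0,0,0,0]'
python3 -m inch '[-0.4,-0.03,-0.01,0.2,0,0,0,-0.4,-0.03,-0.01,0.2,0,0,0,-0.4,-0.03,-0.01,0.2,0,0,0,-0.4,-0.03,-0.01,0.2,0,0,0,-0.4,-0.06,-0.02,0.4,0,0,0,-0.4,-0.06,-0.02,0.4,0,0,0,-0.4,-0.06,-0.02,0.4,0,0,0,-0.4,-0.06,-0.02,0.4,0,0,0,-0.4,-0.06,-0.02,0.4,0,0,0,-0.4,-0.06,-0.02,0.4,0,0,0,-0.4,-0.06,-0.02,0.4,0,0,0,-0.4,0,0,0,0,0,0]'
python3 - <<'E'
from m import *
im=capture("wrist");cv2.imwrite("pics/w7.png",im);print(r.sense()['joints']);print(search_frame("stud_top","wrist"));
E
```

```text
time: 12.85
eef_pos: [0.4391, 0.2173, 0.0827]
ee_rot: [[-0.987, -0.07, 0.146], [-0.065, 0.997, 0.039], [-0.148, 0.029, -0.989]]
force: [0.9, 0.1, 0.2]
width: 0.0259
grasp_force: 0.0
time: 14.05
eef_pos: [0.4179, 0.2103, 0.2282]
ee_rot: [[-0.987, -0.07, 0.148], [-0.065, 0.997, 0.04], [-0.15, 0.03, -0.988]]
force: [0.2, 1.1, -0.2]
width: 0.0254
grasp_force: 0.0
[ 11.0442  23.8459 -61.55   127.929   41.8548  40.0737  14.3208]
[{'location': [306.8, 269.0], 'p': 0.81}, {'location': [284.5, 71.6], 'p': 0.56}]
```

View pics/w7.png

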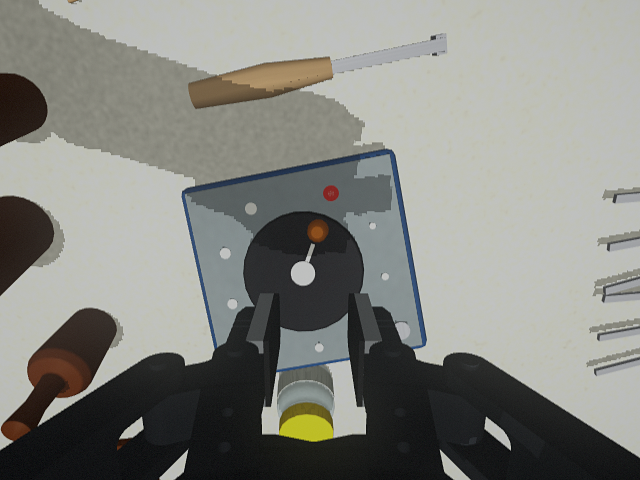

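The stud (317,231), the hub (303,272) and the red dot (331,193) line up, so the knob is off. Next is the clamp, starting with a closer measurement of the handle.

```bash
python3 -m inch '[-1,0.42,-0.9,0.24,-0.04,0.15,-0.24,-1,0.42,-0.9,0.24,-0.04,0.15,-0.24,-1,0.42,-0.9,0.24,-0.04,0.15,-0.24,-1,0.42,-0.9,0.24,-0.04,0.15,-0.24,-1,0.42,-0.9,0.24,-0.04,0.15,-0.24,-1,0.42,-0.9,0.24,-0.04,0.15,-0.24,-1,0.42,-0.9,0.24,-0.04,0.15,-0.24,-1,0.42,-0.9,0.24,-0.04,0.15,-0.24,-1,0.42,-0.9,0.24,-0.04,0.15,-0.24,-1,0.42,-0.9,0.24,-0.04,0.15,-0.24,-1,0.42,-0.9,0.24,-0.04,0.15,-0.24,-1,0.42,-0.9,0.24,-0.04,0.15,-0.24]'
cat > c.py <<'E'
import sys,pickle
from m import *
ci=camera_info("wrist");im=capture("wrist");k=sys.argv[1];cv2.imwrite(f"pics/c{k}.png",im);pickle.dump(ci,open(f"c{k}.pkl","wb"))
print(r.sense()['joints'],r.sense()['eef_pos'])
for l in("handle_end","clamp_hinge","plaque"):print(l,[(d["location"],round(d["p"],2)) for d in search_frame(l,"wrist")[:2]])
for X in([.624,-.228,.155],[.597,-.224,.055],[.4994,-.2069,.055]):print(proj(ci,X))
E
python3 c.py 1
python3 -m inch '[-1,-0.5,0.3,0,0,0,0,-1,-0.5,0.3,0,0,0,0,-1,-0.5,0.3,0,0,0,0,-1,-0.5,0.3,0,0,0,0,-1,0,0,0,0,0,0]' | grep eef
python3 c.py 2
python3 - <<'E'
import cv2,numpy as np
cv2.imwrite("pics/c12.png",cv2.resize(np.hstack([cv2.imread(f"pics/c{k}.png") for k in(1,2)]),(800,300),interpolation=3))
E
```

```text
time: 15.35
eef_pos: [0.6195, -0.2237, 0.3407]
ee_rot: [[-0.987, 0.162, 0.002], [0.162, 0.987, -0.017], [-0.005, -0.016, -1.0]]
force: [0.8, 1.3, 1.3]
width: 0.0001
grasp_force: 0.0
[ 51.1344  35.1875 -60.6126  91.0046  32.8731  72.8137  65.1637] [ 0.622  -0.2312  0.3411]
handle_end [([313.0, 156.3], 0.85)]
clamp_hinge [([317.9, 135.3], 0.85)]
plaque [([322.5, 43.8], 0.97)]
[313.8712 217.1144]
[315.0018 168.27  ]
[316.2765  63.5291]
eef_pos: [0.5365, -0.1708, 0.3417]
[ 55.6325  28.1651 -64.957  103.061   28.845   66.9337  62.358 ] [ 0.5379 -0.1722  0.3418]
handle_end [([278.1, 243.8], 0.88)]
clamp_hinge [([282.1, 207.2], 0.72)]
plaque [([283.8, 132.0], 0.66)]
[269.1415 316.904 ]
[279.1557 251.5305]
[278.5009 159.1026]
```

View pics/c12.png

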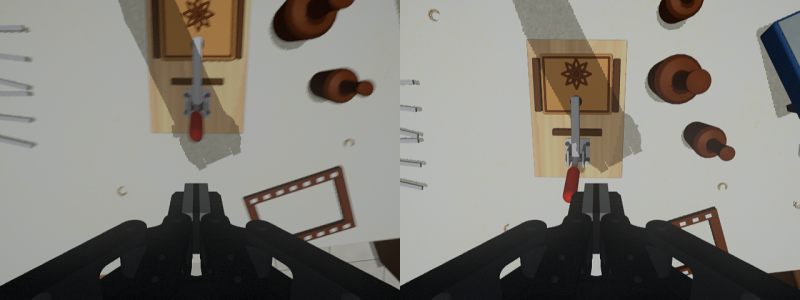

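The predicted handle end matches both wrist views: tip at (314,222) in c1 and (270,318) in c2. I'll lower the shut fingers behind the handle on the plaque side.

```bash
python3 -m inch '[-1,0.46,-0.6,0,0,0,0,-1,0.46,-0.6,0,0,0,0,-1,0,0,-0.8,0,0,0,0,-1,0,0,-0.8,0,0,0,0,-1,0,0,-0.8,0,0,0,0,-1,0,0,-0.8,0,0,0,0,-1,0,0,-0.8,0,0,0,0,-1,0,0,-0.6,0,0,0,0,-1,0,0,-0.4,0,0,0,0,-1,0,0,0,0,0,0]'
python3 - <<'E'
from m import *
s=r.sense();print(s['joints'],s['force'])
ex=np.array([.987,-.161,0]);Z=np.array([0,0,1.]);H=np.array([.597,-.224,.055])
T=lambda a:H+(.08*np.sin(a)-.010*np.cos(a)-.011)*ex+(.08*np.cos(a)+.010*np.sin(a))*Z
print("to contact",(T(.25)-s['eef_pos'])/.04)
q=np.arange(.25,1.46,.08)
for u,v in zip(q[:-1],q[1:]):print(round(v-.25,2),np.round((T(v)-T(u))/.04,2),T(v))
E
```

```text
time: 17.35
eef_pos: [0.5121, -0.2802, 0.2698]
ee_rot: [[-0.94, 0.316, 0.127], [0.293, 0.94, -0.175], [-0.175, -0.127, -0.976]]
force: [-0.4, 0.1, 0.2]
width: 0.0296
grasp_force: 0.0
[ 59.4571  26.9701 -56.4002 113.9765  42.9404  49.4263  51.4264] [-0.4076  0.1434  0.1633]
to contact [ 2.1     1.4076 -3.3692]
0.08 [ 0.16 -0.03 -0.03] [ 0.6024 -0.2249  0.1339]
0.16 [ 0.15 -0.03 -0.04] [ 0.6086 -0.2259  0.1324]
0.24 [ 0.15 -0.02 -0.05] [ 0.6146 -0.2269  0.1303]
0.32 [ 0.15 -0.02 -0.06] [ 0.6204 -0.2278  0.1277]
0.4 [ 0.14 -0.02 -0.08] [ 0.6261 -0.2287  0.1247]
0.48 [ 0.13 -0.02 -0.09] [ 0.6314 -0.2296  0.1213]
0.56 [ 0.13 -0.02 -0.1 ] [ 0.6365 -0.2304  0.1174]
0.64 [ 0.12 -0.02 -0.11] [ 0.6413 -0.2312  0.1131]
0.72 [ 0.11 -0.02 -0.12] [ 0.6457 -0.2319  0.1085]
0.8 [ 0.1  -0.02 -0.12] [ 0.6497 -0.2326  0.1035]
0.88 [ 0.09 -0.01 -0.13] [ 0.6533 -0.2332  0.0982]
0.96 [ 0.08 -0.01 -0.14] [ 0.6565 -0.2337  0.0926]
1.04 [ 0.07 -0.01 -0.15] [ 0.6593 -0.2342  0.0868]
1.12 [ 0.06 -0.01 -0.15] [ 0.6615 -0.2345  0.0808]
1.2 [ 0.04 -0.01 -0.15] [ 0.6633 -0.2348  0.0746]
```

I typed eight numbers per row by mistake, so the pose went astray in free space. Nothing was touched. I'll correct the pose now.

```bash
cat > d.py <<'E'
from m import *
import sys
Rt=np.column_stack([[-.987,.161,0],[.161,.987,0],[0,0,-1.]])
s=r.sense();d,w=delta(np.array([float(v) for v in sys.argv[1:4]]),Rt);print(d,w,s['joints'],s['force'])
E
python3 d.py 0.575 -0.2205 0.27
```

```text
[1.5721 1.4915 0.0061] [2.0818 1.7661 1.8888] [ 59.4571  26.9701 -56.4002 113.9765  42.9404  49.4263  51.4264] [-0.4076  0.1434  0.1633]
```

```bash
python3 -m inch '[-1,0.31,0.3,0,0.42,0.35,0.38, -1,0.31,0.3,0,0.42,0.35,0.38, -1,0.31,0.3,0,0.42,0.35,0.38, -1,0.31,0.3,0,0.42,0.35,0.38, -1,0.31,0.3,0,0.42,0.35,0.38, -1,0,0,0,0,0,0, -1,0,0,0,0,0,0]'
python3 d.py 0.575 -0.2205 0.13
```

```text
time: 18.05
eef_pos: [0.5745, -0.2177, 0.2693]
ee_rot: [[-0.987, 0.158, 0.002], [0.158, 0.987, 0.003], [-0.001, 0.004, -1.0]]
force: [1.2, 0.0, -0.2]
width: 0.0005
grasp_force: 0.0
[ 0.0121 -0.0697 -3.4828] [-0.0417  0.0231 -0.0316] [ 53.832   35.8152 -60.6815 102.0401  34.6649  63.1341  62.128 ] [ 1.1664  0.0178 -0.2248]
```

```bash
python3 -m inch '[-1,0,-0.07,-0.7,0,0,0, -1,0,0,-0.7,0,0,0, -1,0,0,-0.7,0,0,0, -1,0,0,-0.6,0,0,0, -1,0,0,-0.5,0,0,0, -1,0,0,-0.25,0,0,0, -1,0,0,0,0,0,0]'
python3 d.py 0.5962 -0.2239 0.135
```

```text
time: 18.75
eef_pos: [0.5731, -0.2209, 0.1311]
ee_rot: [[-0.987, 0.159, 0.0], [0.159, 0.987, 0.003], [0.0, 0.003, -1.0]]
force: [0.6, 0.0, 0.8]
width: -0.0002
grasp_force: 0.0
[ 0.5776 -0.0755  0.0972] [-0.0331  0.0022 -0.0283] [ 49.1251  43.7316 -53.1484 109.299   45.2601  50.8632  53.5409] [0.6053 0.0466 0.8293]
```

```bash
python3 -m inch '[-1,0.15,-0.02,0.02,0,0,0, -1,0.15,-0.02,0.02,0,0,0, -1,0.15,-0.02,0.02,0,0,0, -1,0.13,-0.02,0.02,0,0,0]'
python3 -m inch '[-1,0.16,-0.03,-0.03,0,0,0, -1,0.15,-0.03,-0.04,0,0,0, -1,0.15,-0.02,-0.05,0,0,0, -1,0.15,-0.02,-0.06,0,0,0]'
python3 d.py 0.6204 -0.2278 0.1277
```

```text
time: 19.15
eef_pos: [0.5983, -0.2239, 0.136]
ee_rot: [[-0.987, 0.159, 0.003], [0.159, 0.987, 0.002], [-0.003, 0.003, -1.0]]
force: [0.1, 1.2, -0.8]
width: 0.0
grasp_force: 0.0
time: 19.55
eef_pos: [0.6222, -0.2279, 0.1278]
ee_rot: [[-0.987, 0.158, 0.002], [0.158, 0.987, 0.003], [-0.001, 0.003, -1.0]]
force: [0.2, -0.2, 0.8]
width: -0.0
grasp_force: 0.4
[-0.0442  0.0028 -0.002 ] [-0.0313  0.0222 -0.0319] [ 46.6924  46.52   -52.4263 102.9974  45.1016  53.9805  55.2809] [ 0.2274 -0.1532  0.8446]
```

```bash
python3 -m inch '[-1,0.14,-0.02,-0.08,0,0,0, -1,0.13,-0.02,-0.09,0,0,0, -1,0.13,-0.02,-0.1,0,0,0, -1,0.12,-0.02,-0.11,0,0,0]'
python3 d.py 0.6413 -0.2312 0.1131
python3 - <<'E'
from m import *
ci=camera_info("side");ex=np.array([.987,-.161,0]);H=np.array([.597,-.224,.055])
for im in(cv2.imread("pics/side0.png"),capture("side")):
    m=((im[...,2].astype(int)-im[...,1]>50)&(im[...,2]>2.2*im[...,1])).astype(np.uint8);m[:,:330]=0;m[:,400:]=0;m[210:]=0
    y,x=np.nonzero(m);print(len(x),x.mean(),y.mean(),x.min(),x.max(),y.min(),y.max())
for q in(0,.3,.6,.8,1,1.4):
    a=q+.25;print(q,[proj(ci,H+k*(np.sin(a)*ex+np.cos(a)*np.array([0,0,1]))).round(1) for k in(.035,.0725,.11)])
E
```

```text
time: 19.95
eef_pos: [0.6429, -0.2309, 0.1124]
ee_rot: [[-0.987, 0.158, 0.002], [0.158, 0.987, 0.003], [-0.001, 0.003, -1.0]]
force: [0.4, 0.0, 0.6]
width: -0.0001
grasp_force: 0.3
[-0.041  -0.0063  0.0166] [-0.0338  0.0241 -0.033 ] [ 45.2845  48.5372 -51.436  100.6978  45.9849  54.2457  55.3661] [0.3911 0.0216 0.5957]
51 364.45098039215685 155.09803921568627 361 366 147 167
40 355.775 159.2 349 360 147 166
0 [array([366.5, 167.8]), array([365.2, 156. ]), array([363.8, 143.9])]
0.3 [array([364.1, 167.1]), array([360.1, 154.6]), array([356., 142.])]
0.6 [array([362. , 167.4]), array([355.8, 155.4]), array([349.5, 143.4])]
0.8 [array([360.9, 168.1]), array([353.5, 157.1]), array([346.2, 146.1])]
1 [array([360.1, 169.3]), array([351.9, 159.6]), array([343.8, 150. ])]
1.4 [array([359.4, 172.6]), array([350.6, 166.5]), array([342. , 160.5])]
```

The handle is moving with the fingers, at about q ≈ 0.55 rad. I'll carry on along the arc past 1.0.

```bash
python3 -m inch '[-1,0.11,-0.02,-0.12,0,0,0, -1,0.1,-0.02,-0.12,0,0,0, -1,0.09,-0.01,-0.13,0,0,0, -1,0.08,-0.01,-0.14,0,0,0, -1,0.07,-0.01,-0.15,0,0,0, -1,0.06,-0.01,-0.15,0,0,0, -1,0.04,-0.01,-0.15,0,0,0]'
python3 d.py 0.6633 -0.2348 0.0746
python3 - <<'E'
from m import *
im=capture("side")
m=((im[...,2].astype(int)-im[...,1]>50)&(im[...,2]>2.2*im[...,1])).astype(np.uint8);m[:,:330]=0;m[:,400:]=0;m[210:]=0
y,x=np.nonzero(m);print(len(x),x.mean(),y.mean(),x.min(),x.max(),y.min(),y.max())
E
```

```text
time: 20.7
eef_pos: [0.6646, -0.2345, 0.0738]
ee_rot: [[-0.987, 0.158, 0.002], [0.158, 0.987, 0.003], [-0.001, 0.003, -1.0]]
force: [0.1, -0.6, 0.9]
width: -0.0
grasp_force: 0.0
[-0.0334 -0.0073  0.0189] [-0.0341  0.0222 -0.0329] [ 43.3455  51.9905 -49.3906  98.7649  48.3142  52.9199  54.5043] [ 0.0985 -0.5951  0.9408]
43 350.5581395348837 164.8139534883721 343 357 157 171
```

```bash
python3 -m inch '[-1,0,0,0.4,0,0,0, -1,0,0,0.6,0,0,0, -1,0,0,0.8,0,0,0, -1,0,0,0.8,0,0,0, -1,0,0,0.8,0,0,0, -1,0,0,0.8,0,0,0, -1,0,0,0.8,0,0,0, -1,0.2,-0.8,0.3,0,0,0, -1,0,-0.8,0,0,0,0, -1,0,-0.8,0,0,0,0, -1,0,-0.8,0,0,0,0, -1,0,-0.8,0,0,0,0]'
python3 -m inch '[-1,0,-0.5,0,0,0,0, -1,0,-0.5,0,0,0,0, -1,0,0,0,0,0,0]' | grep -E "time|pos|force"
python3 - <<'E'
from m import *
T=capture("top");S=capture("side")
for c in("top","side"):
    for l in("mallet","jar","chisel","plaque","stud_top"):print(c,l,[np.round(d["location"]).tolist() for d in search_frame(l,c) if d["p"]>.5])
a=cv2.resize(S[140:380,180:460],None,fx=1.7,fy=1.7,interpolation=2);b=cv2.resize(T[150:350,210:490],(390,279),interpolation=2)
o=np.zeros((408,800,3),np.uint8);o[:408,:400]=a[:408,:400];o[:279,405:795]=b;cv2.imwrite("pics/fin.png",cv2.convertScaleAbs(o,alpha=1.4))
E
```

```text
time: 21.95
eef_pos: [0.6722, -0.3955, 0.2884]
ee_rot: [[-0.987, 0.158, 0.003], [0.158, 0.987, 0.002], [-0.003, 0.003, -1.0]]
force: [0.9, 0.0, 0.1]
width: 0.0001
grasp_force: 0.0
time: 22.25
eef_pos: [0.6714, -0.438, 0.2873]
force: [-0.5, -0.5, -0.3]
grasp_force: 0.0
top mallet [[358.0, 293.0], [348.0, 212.0]]
top jar [[262.0, 187.0], [271.0, 254.0]]
top chisel [[279.0, 304.0]]
top plaque [[424.0, 257.0], [369.0, 248.0]]
top stud_top [[269.0, 252.0]]
side mallet [[358.0, 228.0], [310.0, 223.0], [386.0, 263.0]]
side jar [[230.0, 266.0]]
side chisel [[336.0, 340.0]]
side plaque [[399.0, 210.0]]
side stud_top [[290.0, 290.0]]
```

View pics/fin.png

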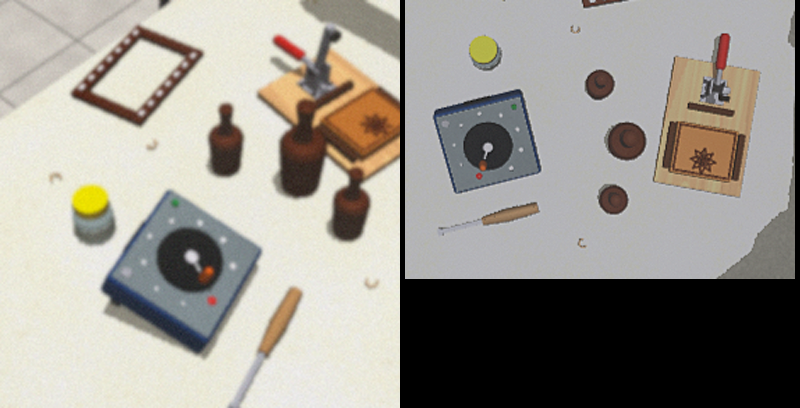

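The final picture shows the stud at the red dot (207,275 / 212,300) and the red handle lying fully back (288,47). The plaque is in its nest and everything else is where it was, so I'm handing the job in.

```bash
python3 -c "
from bench import r
print(r.close_job())"
```

```text
the job is handed in; nothing more can be done
None
```

I handed the job in at about 22 s: the speed knob is against its off stop, the clamp handle is lying fully back, and the plaque, mallet, chisel and jar look unmoved in the last pictures; the judge's verdict was not shown.

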